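# Hold the clutch gauge arm at the red mark

## Robot

A 6-joint arm with a two-finger parallel gripper is mounted at the origin on the work surface. World frame = base frame: x ahead of the robot, y to its left, z up, the work surface at z = 0. Lengths are in m, angles in rad, forces in N, time in s.
With the tool pointing down it reaches from about 0.35 to 0.85 m from the base axis. Payload 8.1 kg.
Tool frame: the origin (TCP) lies midway between the tips of the shut fingers; the grasp point (between the pads) lies 19 mm behind it; z points along the fingers, y is the line along which they close (so a half turn about z gives the same grasp; the last joint's range is limited). The gripper opens to 93 mm and grips with 3 to 60 N. Pads are 15 mm wide; open, the fingers measure 128 mm over their backs; the gripper's body (75 mm by 188 mm) begins 65 mm behind the grasp point.
Start: joints at [-1.267, 0.13, 1.488, -0, 1.523, -0.085], TCP at [0.227, -0.555, 0.194] pointing down, gripper open.
Joint ranges: [-2.96, 2.96], [-0.89, 2.26], [0.02, 2.5], [-1.34, 4.48], [0, 2.73], [-2.66, 2.66]. Speed limits (rad/s): [2.39, 2.39, 2.79, 3.14, 3.14, 3.14].

## Interface

Orientations are given as a 3x3 rotation matrix whose columns are the frame's x, y, z axes.
In Python, from workcell import ctrl gives the robot as it stands. The module is installed in compiled form; this text tells all that it offers.
- The arm moves only by the tool apply_moves, never from a script. Its argument "series" is a list that holds one entry, the list of rows, each a list of 5 numbers: the shift along the tool's x, y, z in m, then the turn about the tool's z in degrees, then the closure, from 0 (fully open) to 1 (shut). A call has 1 to 12 rows; each row is the pose to reach, as a shift and turn from the pose commanded when the call began, along the tool's axes at that moment; what a row does not reach only later rows make up. A row lasts 1/8 s, in which the tool goes at most 62.5 mm and 10.7 degrees, less where a joint would pass 70% of its speed; a pose out of reach is approached as far as the arm can. A call with a gripper value outside its range is refused whole. The fingers move at their own pace and stop on an object; "grip_force" is the grip in N (left out, the last holds). Time passes only in rows, so rows that repeat a pose let the fingers close. It gives the time, the measured TCP pose, the force, the opening and the grip force at its end, in the units of the state.
- ctrl.observe(): the state, without advancing time (a new reading comes with each control period).
- ctrl.camera(name): name is "side" or "top" or "wrist"; returns the picture (400x640x3 uint8, red, green, blue); there is no depth.
- ctrl.calibration(name): a dict with "fx", "fy", "cx", "cy" (pixels), "eye" and "rotation" of the camera in the world. Camera axes: x right, y up, looking along -z (the intrinsics and any distortion apply to the point x, -y, -z); pixel columns grow to the right and rows downward; lengths in m; the calibration is good to about 2 mm. The wrist camera is an equidistant fisheye: a pixel r from the principal point sees the ray r / f radians off the axis. A picture is of the moment at which its call begins: read the wrist's pose just before it. calibration takes no time and is no camera call; for the wrist camera it gives the pose at the moment of the call.
- ctrl.close_job(): hands the job in; it is judged then, once.
Trained networks look in the newest picture that a camera, given by its name, has taken for a name from the list of things; names that differ only in an ending like _2 or _b are one class to them, and where a whole thing is asked for, a point or a joint stands for the part that bears it (a point fixed in the world has none). Each returns a list of dicts, best first, with "conf" (0 to 1); they miss things now and then, are a little off and sometimes report something else, mostly with a low value. They report only what shows in the picture. A call takes as long as a camera call. They do not tell look-alikes from the thing itself.
- ctrl.find_in(label, camera): "position" ([x, y, z] in m, in world coordinates, good to about 4 mm: the middle of the surface that is visible of it).
The state is a dict: "clock": time; "qpos": joint angles; "joint_vel": joint speeds; "joint_efforts": joint torques, N m; "tcp_pos": TCP position; "tcp_rot": TCP orientation; "force": force on the tool from outside, world axes, zero at the start; "moment": the same for the moment, N m; "grip_width": opening from 0.0 (shut) to 1.0 (fully open); "grasp_force": force on a finger pad.
Only numpy, scipy, OpenCV 4.12 (cv2) and the standard library are available. Lean on these libraries where they do the work, as an engineer would, in place of code of your own. Each camera call takes 0.05 s, during which the arm holds its last target. There are 200 camera calls.

## Task

Prise the red hinged cover of the clutch gauge open with the thin blade tool (not with the gripper itself) so that it stays standing open, and lay the blade flat back on the bench. Then press the yellow lock button fully in, grip the black tab of the spring-loaded gauge arm, draw the arm out until its orange pointer lines up with the red mark on the scale, and finish still holding it there, for the arm springs back if let go. Leave the spray can, glove box, red case and steel ring where they are.

Things in the scene. Friction and masses are not known exactly. Their poses are not given: they have to be found in the camera images.
- gauge: Fixed clutch gauge. Origin on the bench; +y: the way its arm extends; -x side faces the robot (yaw within 0.2 rad); z up. In its frame (mm): dark base plate x -55 to 75, y -100 to 260, 12 high; blue housing x -30 to 30, y -90 to 50, top at 85; round dark clutch pack, radius 78 about x 12, y 150, 56 high with its studs; white scale rail, x -55 to -31, y 55 to 225, top at 68, ticks every 10.
- cover_hinge (a point): Hinge line of the red cover, at its middle: 30 mm in x, -40 mm in y and 100 mm high in the gauge's frame; the line runs along the gauge's y. Fixed.
- cover_lip (a point): Middle of the front lower edge of the red cover's lip; moves with the cover, 68 mm from the hinge line. Closed, it is 98 mm above the bench at x -38, y -40 mm in the gauge's frame. The cover is a plate 70 (x) x 66 (y) x 4 mm, level when closed, with small skirts below; it hides the lock button.
- cover_slot (a point): Middle of the mouth of the slot under the closed cover's lip, where the blade goes in; fixed: x -38, y -40, z 93.5 mm in the gauge's frame. The slot opens to the gauge's -x, is 66 mm wide and 9 mm high, from a steel ledge (top 89 mm above the bench, x -30 to -20 mm) up to the lip's underside at 98 mm. 14 mm in, a skirt reaching 8 mm down from the cover ends it.
- cover (a joint): Opening angle of the red cover, rad: 0 closed, 1.57 upright, 1.9 at its stop leaning back away from the robot. The lip rises and swings to the gauge's +x. Light (35 g) with a stiff hinge (0.018 N m): it stays where it is left.
- lock_button (a joint): Travel of the lock button in m: 0 out (locked), 0.008 fully in. It moves straight down, takes about 3 N, and stays down once pressed. The arm is blocked until it is at least 5 mm in.
- button_top (a point): Middle of the top of the yellow lock button (diameter 24 mm), under the cover; out it stands 95 mm above the bench, 10 mm above the housing's top, at x 0, y -40 mm in the gauge's frame.
- gauge_arm (a joint): Extension of the gauge arm in m: 0 home (as it starts, locked), at most 0.110, along the gauge's +y. A spring pulls it home with 3 N at home to about 4.5 N far out, plus 0.5 N friction.
- tab_top (a point): Middle of the top of the black grip tab that stands upright on the outer end of the gauge arm: 24 mm in the gauge's x, 14 mm in its y, 55 mm high, top 130 mm above the bench. The arm below it is an aluminium bar 22 mm wide with its top 75 mm above the bench. Home, the tab is at x 0, y 120 mm in the gauge's frame.
- pointer (a point): Tip of the orange pointer (3 mm wide) on the gauge arm, beside the scale: at the same gauge y as the tab's middle, x -30.5 mm, 71 mm above the bench. Moves with the arm.
- mark: Red mark clipped on the white scale, fixed for the run: a bar 4 mm wide in y, 26 mm long in x, 4 mm high. Origin at the middle of its underside, on the rail's top; axes parallel to the gauge's. It stands 35 to 85 mm from the pointer's home along the gauge's +y: the pointer is to have the same gauge y.
- blade: Loose thin blade tool, 60 g, flat on the bench: orange handle 16 mm wide (y), 22 mm high, from x -60 to +25 mm, and a flat steel blade 18 mm wide, 2 mm thick, on to its tip at x +90 mm, its middle 11 mm above the underside. Origin on the underside, at a good place to grip the handle (across, along y); +x points to the tip, z up; yaw within 0.5 rad.
- spray_can: Bystander: spray can with red cap, 64 mm wide, 190 mm tall, upright. Origin at the middle of its base.
- glove_box: Bystander: white and blue glove box 120 x 220 x 70 mm. Origin at the middle of its underside.
- red_case: Bystander: flat red case 110 x 190 x 30 mm. Origin at the middle of its underside.
- clutch_ring: Bystander: dark steel clutch ring, outside 110 mm, 12 mm high, lying flat. Origin at the middle of its underside.
Mind the look-alikes: they are no part of the job. Of the things like the blade, leave any that is blue or purple; of the rest the larger one is meant.

How it is judged:
By the outcome, as a careful person would: the job done as asked, in the order asked, and still so for the second after the job is handed in, while the arm keeps its last pose, push and grip.
It also fails if it takes over 72 s, if anything falls off the work surface, if the arm or the gripper's body presses on something with over 40 N, if the wrist force passes 120 N, or if a joint passes its speed limit or range.

## Working session

There is one attempt and no reset: what is moved stays moved. The work goes in short steps, Python scripts to look and compute and a tool call to move; the robot and the scene stay as the last step left them, time stands still between calls to the robot, and variables do not carry over. Pictures are saved under pics/ and viewed, at most 10 in all, crops included, and the job is handed in when it is done.

Besides the shell and the picture viewer there is one more tool, called after "Emit:" by a JSON object that holds its "method" and its "body". apply_moves: Moves the arm, as the interface text tells. Its arguments: {"type":"object","properties":{"series":{"type":"array"},"grip_force":{"type":"number"}},"required":["series"]}

```bash
mkdir -p pics
cat > h.py <<'E'
import numpy as np,cv2
from workcell import ctrl
def snap(n,f=None):
    im=ctrl.camera(n)
    if f: cv2.imwrite('pics/'+f,im[:,:,::-1])
    return im
def K(n):
    c=ctrl.calibration(n); return c,np.array(c['eye']),np.array(c['rotation'])
def ray(n,u,v):
    c,e,R=K(n); x=(u-c['cx'])/c['fx']; y=(v-c['cy'])/c['fy']
    if n=='wrist':
        r=np.hypot(x,y); s=np.sin(r)/r if r>1e-9 else 1; d=np.array([x*s,-y*s,-np.cos(r)])
    else: d=np.array([x,-y,-1.])
    return e,R@d
def pz(n,u,v,z):
    e,d=ray(n,u,v); return e+d*(z-e[2])/d[2]
def proj(n,p):
    c,e,R=K(n); q=R.T@(np.array(p)-e); x,y,z=q[0],-q[1],-q[2]
    if n=='wrist':
        r=np.hypot(x,y); t=np.arctan2(r,z); return c['cx']+c['fx']*t*x/r,c['cy']+c['fy']*t*y/r
    return c['cx']+c['fx']*x/z,c['cy']+c['fy']*y/z
def st():
    s=ctrl.observe()
    print(round(s['clock'],2),'tcp',np.round(s['tcp_pos'],4),'F',np.round(s['force'],2),'w',round(s['grip_width'],3),'gf',np.round(s['grasp_force'],1)); return s
E
python3 - <<'E'
from h import *
np.set_printoptions(suppress=True,precision=4)
s=st();print(s['tcp_rot'])
for n in('top','side'):
    snap(n,n+'1.png'); print(n,ctrl.calibration(n))
    for l in('blade','gauge','cover_lip','tab_top','pointer','mark','spray_can','glove_box','red_case','clutch_ring'):
        print(l,[(np.round(d['position'],3).tolist(),round(d['conf'],2)) for d in ctrl.find_in(l,n)])
E
```

```text
0.0 tcp [ 0.2273 -0.5546  0.1925] F [-0.2  -0.11  0.07] w 0.998 gf 0.0
[[ 0.9254  0.3791 -0.0006]
 [ 0.3791 -0.9254  0.0018]
 [ 0.0002 -0.0019 -1.    ]]
top {'fx': 417.19473768714244, 'fy': 417.19473768714244, 'cx': 316.0584118241471, 'cy': 202.94387698342743, 'eye': array([ 0.2874, -0.0477,  1.1619]), 'rotation': array([[ 0.1477,  0.9695, -0.1958],
       [-0.989 ,  0.1437, -0.0349],
       [-0.0057,  0.1988,  0.98  ]])}
blade [([0.451, -0.346, 0.017], 0.7), ([0.465, -0.502, 0.012], 0.69), ([0.469, -0.224, 0.009], 0.54), ([0.613, 0.417, 0.074], 0.35)]
gauge [([0.599, 0.104, 0.046], 0.91)]
cover_lip [([0.594, -0.011, 0.102], 0.9), ([0.6, 0.104, 0.046], 0.19)]
tab_top [([0.606, 0.136, 0.072], 0.49)]
pointer [([0.609, 0.132, 0.079], 0.54)]
mark []
spray_can [([0.684, -0.283, 0.166], 0.88)]
glove_box [([0.451, -0.35, 0.015], 0.34)]
red_case [([0.342, 0.119, 0.031], 0.7), ([0.602, 0.137, 0.077], 0.21)]
clutch_ring [([0.416, 0.403, 0.01], 0.74)]
side {'fx': 471.59250927314366, 'fy': 471.59250927314366, 'cx': 305.34067934849, 'cy': 201.4525895120293, 'eye': array([0.4732, 0.9065, 1.0808]), 'rotation': array([[-0.9998,  0.0046, -0.0209],
       [-0.0179, -0.7181,  0.6957],
       [-0.0118,  0.6959,  0.718 ]])}
blade [([0.44, -0.344, 0.012], 0.6), ([0.461, -0.49, 0.017], 0.55), ([0.292, -0.336, 0.006], 0.44)]
gauge [([0.608, 0.153, 0.045], 0.64)]
cover_lip [([0.593, -0.009, 0.103], 0.73)]
tab_top [([0.605, 0.153, 0.087], 0.62)]
pointer [([0.605, 0.157, 0.09], 0.75), ([0.614, 0.153, 0.045], 0.57)]
mark [([0.441, -0.345, 0.012], 0.29)]
spray_can [([0.696, -0.267, 0.12], 0.74)]
glove_box [([0.611, 0.428, 0.068], 0.68)]
red_case [([0.345, 0.14, 0.03], 0.96)]
clutch_ring [([0.409, 0.41, 0.013], 0.75), ([0.612, 0.158, 0.045], 0.58)]
```

View pics/top1.png

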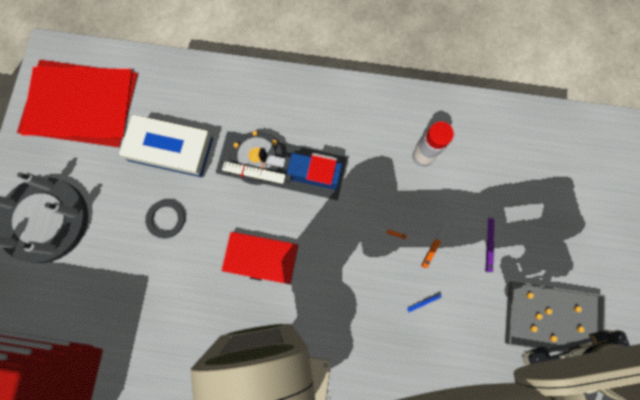

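View pics/side1.png

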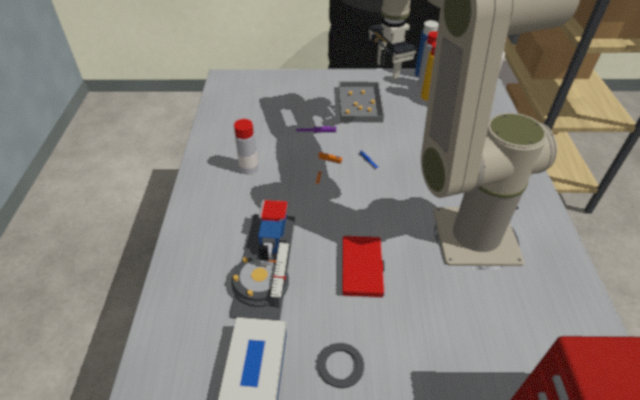

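Top view: the blade-like things are the large orange (431,253), the small orange (396,233), the purple (490,245) and the blue (424,301). The description rules out the purple and blue ones, and the larger of the other two is at (431,253). I'll check that in a close crop, together with the gauge.

Run:
```python
import cv2,numpy as np
im=cv2.imread('pics/top1.png')
a=cv2.resize(im[215:285,370:450],None,fx=5,fy=5,interpolation=cv2.INTER_CUBIC)
b=cv2.resize(im[115:215,210:360],None,fx=5,fy=5,interpolation=cv2.INTER_CUBIC)[:, :]
im2=cv2.imread('pics/side1.png')
c=cv2.resize(im2[140:190,305:355],None,fx=5,fy=5,interpolation=cv2.INTER_CUBIC)
o=np.zeros((600,800,3),np.uint8)
o[:350,:400]=a; o[:250,400:650]=c
b=cv2.resize(im[125:200,213:355],(400,211)); o[360:571,:400]=b
d=cv2.resize(im2[195:310,225:305],None,fx=2.9,fy=2.9,interpolation=cv2.INTER_CUBIC); o[260:260+d.shape[0],410:410+d.shape[1]]=d
cv2.imwrite('pics/crop1.png',o)
```

```text
(no output)
```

View pics/crop1.png

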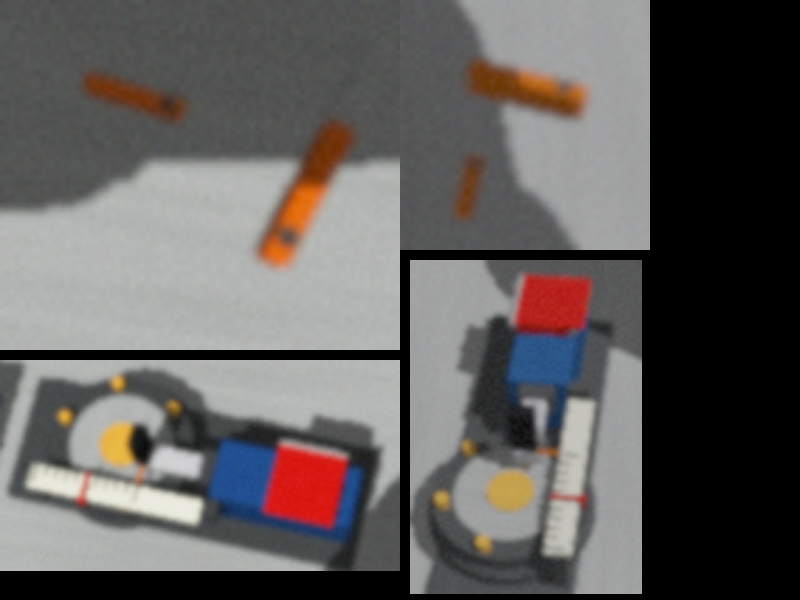

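Top crop: the larger orange handle runs from (425,267) to (439,240), with a faint steel blade going up and right towards +x. This is the one to use. The pointer and the red mark are both visible on the scale.

Run:
```python
from h import *
np.set_printoptions(suppress=True,precision=4)
a=pz('top',425,267,.02);b=pz('top',438.6,240,.02);print(a,b,np.linalg.norm(b-a),np.arctan2(*(b-a)[1::-1]))
p=lambda x,y:(213+x*142/400,125+(y-360)*75/211)
for q,z in [((28,488),.068),((33,462),.068),((202,500),.068),((195,524),.068),((283,445),.102),((348,457),.102),((333,527),.102),((264,515),.102),((83,489),.072),((139,482),.071)]: print(pz('top',*p(*q),z))
s=ctrl.observe();R=s['tcp_rot'];t=s['tcp_pos'];m=.6*a+.4*b
c,e,Rc=K('wrist');print('camera off in tool',R.T@(e-t),R.T@Rc)
for off in [m]:
    print('delta tool',R.T@(np.array([m[0],m[1],.2])-t))
```

```text
[ 0.3839 -0.3246  0.02  ] [ 0.4623 -0.3543  0.02  ] 0.08386170095044776 -0.3623710734264258
[0.5579 0.2553 0.068 ]
[0.5844 0.2555 0.068 ]
[0.5706 0.087  0.068 ]
[0.5461 0.0897 0.068 ]
[0.626 0.016 0.102]
[ 0.6232 -0.0462  0.102 ]
[ 0.554  -0.0418  0.102 ]
[0.556  0.0233 0.102 ]
[0.5637 0.2016 0.072 ]
[0.5787 0.1496 0.071 ]
camera off in tool [ 0.0813  0.0004 -0.1915] [[ 0.      0.9568  0.2908]
 [ 1.      0.0001 -0.0005]
 [-0.0005  0.2908 -0.9568]]
delta tool [ 0.2567 -0.1312 -0.0065]
```

Emit:
{"method": "apply_moves", "body": {"series": [[[0.05,-0.02,0,9,0],[0.1,-0.04,0,18,0],[0.15,-0.06,0,27,0],[0.2,-0.085,0,36,0],[0.25,-0.105,0,43,0],[0.275,-0.114,0,43,0],[0.275,-0.114,0,43,0]]]}}

```text
clock: 1.98
tcp_pos: [0.44, -0.344, 0.1936]
tcp_rot: [[0.936, -0.351, 0.0], [-0.351, -0.936, 0.0], [0.0, -0.0, -1.0]]
force: [-0.2, -0.8, 0.5]
grip_width: 1.001
grasp_force: 0.0
```

Run:
```python
from h import *
s=st(); im=snap('wrist','w1.png')
hsv=cv2.cvtColor(im,cv2.COLOR_RGB2HSV)
m=cv2.inRange(hsv,(5,140,50),(20,255,255))
n,l,sa,c=cv2.connectedComponentsWithStats(m)
for i in range(1,n):
    if sa[i,4]>60:
        pts=np.argwhere(l==i)[:,::-1]
        P=np.array([pz('wrist',*q,.022)[:2] for q in pts[::max(1,len(pts)//800)]])
        r=cv2.minAreaRect((P*1e4).astype(np.float32)); print(sa[i],c[i],r,np.round(cv2.boxPoints(r)/1e4,4).tolist())
```

```text
1.98 tcp [ 0.44   -0.344   0.1936] F [-0.2  -0.81  0.47] w 1.001 gf 0.0
[312 160  13  67 781] [317.85659411 190.44558259] ((4249.9033203125, -3424.7802734375), (147.140625, 830.5469360351562), 69.18254089355469) [[0.38359999656677246, -0.3346000015735626], [0.4611999988555908, -0.36410000920295715], [0.46639999747276306, -0.35040000081062317], [0.3887999951839447, -0.3208000063896179]]
[214 181  43  18 376] [234.625      190.01329787] ((4661.39990234375, -2481.535400390625), (575.7990112304688, 119.83899688720703), 80.74968719482422) [[0.45559999346733093, -0.27559998631477356], [0.4674000144004822, -0.2775000035762787], [0.4767000079154968, -0.2206999957561493], [0.4648999869823456, -0.21879999339580536]]
[144 288  24  49 551] [153.43920145 312.26860254] ((3326.6240234375, -271.8382568359375), (416.8587951660156, 1093.2003173828125), 52.92466354370117) [[0.27649998664855957, -0.010900000110268593], [0.3637000024318695, -0.07680000364780426], [0.3887999951839447, -0.04349999874830246], [0.30160000920295715, 0.02239999920129776]]
[465 288  24  50 546] [479.04029304 312.43223443] ((1485.4779052734375, -5143.3994140625), (404.2380676269531, 1104.1258544921875), 87.50531768798828) [[0.0925000011920929, -0.5321000218391418], [0.20280000567436218, -0.536899983882904], [0.2046000063419342, -0.4966000020503998], [0.09430000185966492, -0.4916999936103821]]Traceback (most recent call last):
  File "<stdin>", line 9, in <module>
  File "h.py", line 16, in pz
    e,d=ray(n,u,v); return e+d*(z-e[2])/d[2]
        ~~~^^^^^^^
  File "h.py", line 10, in ray
    c,e,R=K(n); x=(u-c['cx'])/c['fx']; y=(v-c['cy'])/c['fy']
          ~^^^
  File "h.py", line 8, in K
    c=ctrl.calibration(n); return c,np.array(c['eye']),np.array(c['rotation'])
ValueError: time passes only in moves, steps and waits
```

View pics/w1.png

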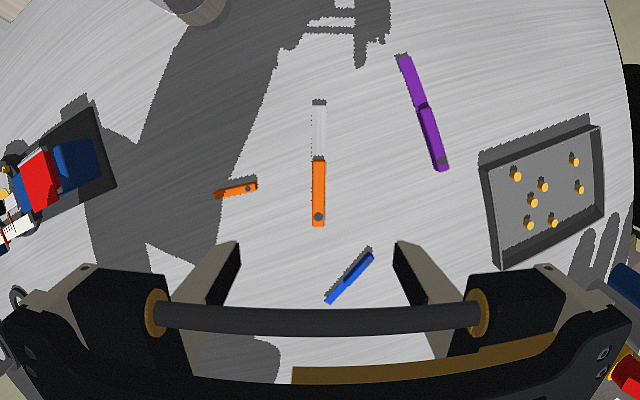

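Wrist view: the orange handle is centred at (318,190) and the steel tip points up at (318,100). The small orange one (236,188), the blue one (350,275) and the purple one (423,110) stay where they are. Descending to the handle.

Emit:
{"method": "apply_moves", "body": {"series": [[[0.003,0.004,0.06,0,0],[0.003,0.004,0.12,0,0],[0.003,0.004,0.16,0,0],[0.003,0.004,0.18,0,0],[0.003,0.004,0.188,0,0],[0.003,0.004,0.189,0,0],[0.003,0.004,0.189,0,0.6],[0.003,0.004,0.189,0,1],[0.003,0.004,0.189,0,1],[0.003,0.004,0.189,0,1],[0.003,0.004,0.189,0,1],[0.003,0.004,0.189,0,1]]], "grip_force": 40}}

```text
clock: 3.52
tcp_pos: [0.4401, -0.3503, 0.0045]
tcp_rot: [[0.935, -0.354, -0.0], [-0.354, -0.935, 0.0], [-0.0, -0.0, -1.0]]
force: [-0.5, -0.6, 0.7]
grip_width: 0.402
grasp_force: 0.0
```

Emit:
{"method": "apply_moves", "body": {"series": [[[0,0,0,0,1],[0,0,0,0,1],[0,0,0,0,1],[0,0,0,0,1],[0,0,-0.04,0,1],[0,0,-0.09,0,1],[0,0,-0.14,0,1],[0,0,-0.18,0,1]]]}}

```text
clock: 4.53
tcp_pos: [0.4405, -0.3506, 0.1871]
tcp_rot: [[0.935, -0.354, 0.001], [-0.354, -0.935, -0.001], [0.002, 0.001, -1.0]]
force: [0.3, 0.4, -0.4]
grip_width: 0.006
grasp_force: 0.0
```

The grip is empty, so I'll look again.

```bash
cat >> h.py <<'E'
def blade(z=.022,f=None):
    s=st(); im=snap('wrist',f); c,e,R=K('wrist')
    hsv=cv2.cvtColor(im,cv2.COLOR_RGB2HSV); m=cv2.inRange(hsv,(5,140,50),(20,255,255)); m[265:]=0
    n,l,sa,cc=cv2.connectedComponentsWithStats(m)
    for i in range(1,n):
        if sa[i,4]>60:
            pts=np.argwhere(l==i)[:,::-1]; x=(pts[:,0]-c['cx'])/c['fx'];y=(pts[:,1]-c['cy'])/c['fy'];r=np.hypot(x,y)+1e-9
            d=np.stack([x*np.sin(r)/r,-y*np.sin(r)/r,-np.cos(r)],1)@R.T
            P=e+d*((z-e[2])/d[:,2])[:,None]
            r=cv2.minAreaRect((P[:,:2]*1e4).astype(np.float32)); print(sa[i],r)
E
python3 - <<'E'
from h import *
print(ctrl.observe()['tcp_rot']);blade(f='w2.png')
E
```

```text
[[ 9.35306978e-01 -3.53834429e-01  1.43327863e-03]
 [-3.53832593e-01 -9.35307743e-01 -1.38671182e-03]
 [ 1.83122299e-03  7.89860543e-04 -9.99998011e-01]]
4.53 tcp [ 0.4405 -0.3506  0.1871] F [ 0.35  0.39 -0.36] w 0.006 gf 0.0
[307 163  13  68 814] ((4277.33203125, -3435.478271484375), (150.30328369140625, 844.7470092773438), 69.23114013671875)
[208 185  44  18 384] ((4690.07568359375, -2480.261474609375), (584.08447265625, 127.05531311035156), 81.59414672851562)
```

View pics/w2.png

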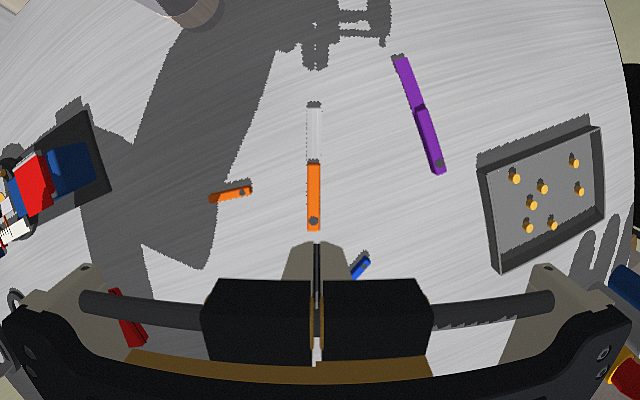

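Wrist view: the handle is still at (314,195), nearly unmoved. The lift probably began before the fingers had closed on it. I'll go down again with the fingers part open and close for longer.

Emit:
{"method": "apply_moves", "body": {"series": [[[0,-0.002,0,0,0.5],[0,-0.002,0,0,0.5],[0,-0.002,0,0,0.5],[0,-0.002,0.05,0,0.5],[0,-0.002,0.1,0,0.5],[0,-0.002,0.14,0,0.5],[0,-0.002,0.17,0,0.5],[0,-0.002,0.184,0,0.5],[0,-0.002,0.184,0,0.5],[0,-0.002,0.184,0,1],[0,-0.002,0.184,0,1],[0,-0.002,0.184,0,1]]], "grip_force": 40}}

```text
clock: 6.08
tcp_pos: [0.4414, -0.349, 0.0016]
tcp_rot: [[0.935, -0.354, 0.001], [-0.354, -0.935, -0.001], [0.002, 0.001, -1.0]]
force: [-0.3, -0.1, 0.0]
grip_width: 0.228
grasp_force: 0.0
```

Emit:
{"method": "apply_moves", "body": {"series": [[[0,0,0,0,1],[0,0,0,0,1],[0,0,0,0,1],[0,0,0,0,1]]]}}

```text
clock: 6.58
tcp_pos: [0.4408, -0.3484, 0.0005]
tcp_rot: [[0.935, -0.354, -0.0], [-0.354, -0.935, 0.0], [-0.0, -0.0, -1.0]]
force: [-0.2, 0.1, -0.7]
grip_width: 0.005
grasp_force: 0.0
```

Run:
```python
from h import *
s=st();print('proj tcp',proj('wrist',s['tcp_pos']),'blade grip pt',proj('wrist',[.4425,-.3487,.022]));blade(f='w3.png')
a=cv2.imread('pics/w3.png'); b=ctrl.camera('side')[:,:,::-1]
b=cv2.resize(b[80:230,220:420],(560,420))[:200]
ctrl.camera('top')
for n in('wrist',): print([(np.round(d['position'],3).tolist(),round(d['conf'],2)) for d in ctrl.find_in('blade',n)])
cv2.imwrite('pics/w3c.png',np.vstack([a[:,40:600],b]))
```

```text
6.58 tcp [ 0.4408 -0.3484  0.0005] F [-0.21  0.05 -0.72] w 0.005 gf 0.0
proj tcp (np.float64(315.76580710876334), np.float64(238.82476611789065)) blade grip pt (np.float64(315.22547749679893), np.float64(250.1498470408949))
6.58 tcp [ 0.4408 -0.3484  0.0005] F [-0.21  0.05 -0.72] w 0.005 gf 0.0
[301 209  27  35 844] ((4572.1328125, -3535.048583984375), (152.38873291015625, 214.31338500976562), 68.3436050415039)
[607 214  15  16 125] ((3648.605224609375, -5966.12890625), (231.85475158691406, 130.75868225097656), 54.2588005065918)
[632 224   8  16  95] ((3332.611328125, -6430.23828125), (251.66757202148438, 120.14225006103516), 54.900146484375)
[133 244  72  21 940] ((4694.3818359375, -2519.824462890625), (594.5054931640625, 132.71475219726562), 80.30878448486328)
[618 247  13  15 110] ((3173.106201171875, -6201.02587890625), (240.23550415039062, 122.20533752441406), 51.43763732910156)
[([0.484, -0.361, 0.013], 0.89), ([0.464, -0.498, 0.01], 0.74), ([0.466, -0.238, 0.014], 0.71)]
```

View pics/w3c.png

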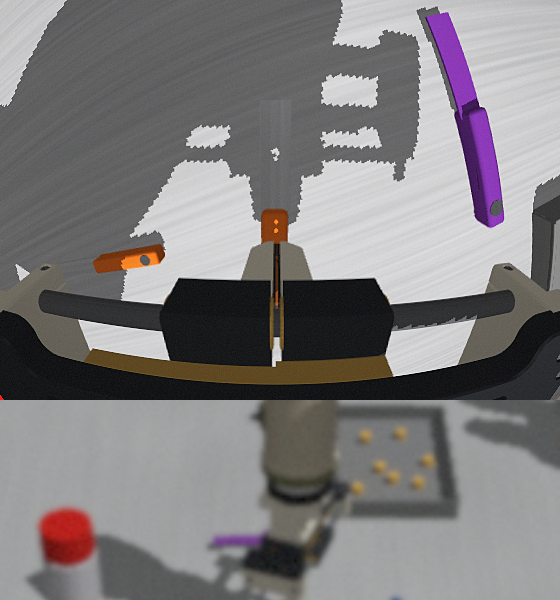

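Run:
```python
from h import *
c,e,R=K('wrist');s=ctrl.observe();t=s['tcp_pos'];T=s['tcp_rot'];print(c['fx'],c['cx'],c['cy'],s['qpos'])
P=lambda x,y,z:np.round(proj('wrist',t+T@np.array([x,y,z])),1)
for z in(0,-.01,-.02,-.03,-.04): print(z,P(0,0,z),P(.0075,0,z),P(0,.0465,z),P(0,-.0465,z),P(.0075,-.0465,z))
im=cv2.imread('pics/w1.png'); a=im[225:325,140:500]; b=cv2.imread('pics/w3.png')[195:295,140:500]
cv2.imwrite('pics/f.png',cv2.resize(np.vstack([a,b]),None,fx=2.2,fy=2.2,interpolation=cv2.INTER_NEAREST))
```

```text
309.70691628693146 316.3199110936895 205.46439726448176 [-7.60093958e-01  2.07567945e-01  1.77140143e+00  1.70102702e-05
  1.16264504e+00  1.17241373e+00]
0 [315.8 238.8] [315.8 228.4] [384.  238.3] [247.6 238.3] [246.8 228. ]
-0.01 [315.8 244.9] [315.8 234.1] [387.1 244.2] [244.5 244.2] [243.6 233.6]
-0.02 [315.7 251.6] [315.7 240.4] [390.4 250.7] [241.1 250.7] [240.1 239.7]
-0.03 [315.7 259. ] [315.7 247.3] [394.  257.8] [237.5 257.8] [236.2 246.4]
-0.04 [315.7 267.1] [315.7 255. ] [398.  265.7] [233.5 265.6] [232.  253.7]
```

View pics/f.png

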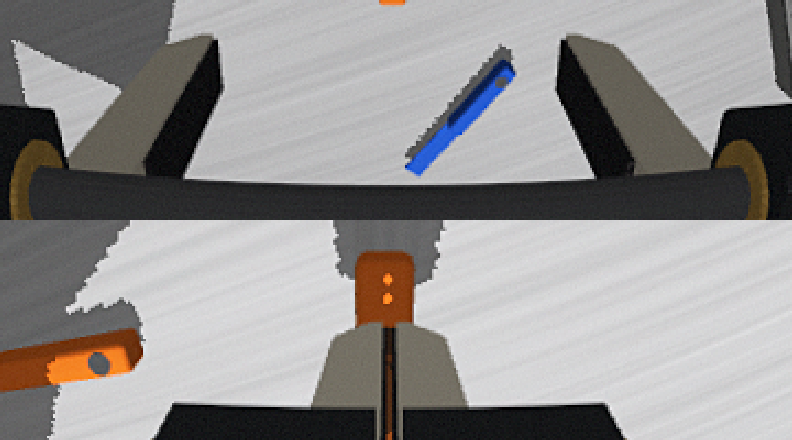

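Zoomed view: the open fingertips are at (238,242) and (398,242), which is further apart than the reported TCP predicts. The shut tips also sit above the handle, with orange showing through the gap. So the real tips are about 30 mm behind the reported TCP. I'll open and descend further in small steps, watching the force.

Emit:
{"method": "apply_moves", "body": {"series": [[[0,0,0,0,0.5],[0,0,0,0,0.5],[0,0,0,0,0.5],[0,0,0,0,0.5],[0,0,0,0,0.5],[0,0,0.006,0,0.5],[0,0,0.012,0,0.5],[0,0,0.018,0,0.5],[0,0,0.018,0,0.5]]]}}

```text
clock: 7.9
tcp_pos: [0.4402, -0.3479, -0.0184]
tcp_rot: [[0.935, -0.354, -0.001], [-0.354, -0.935, 0.001], [-0.002, -0.001, -1.0]]
force: [0.1, -0.3, 0.2]
grip_width: 0.498
grasp_force: 0.0
```

Run:
```python
from h import *
s=st();print(ctrl.observe()['joint_efforts']);snap('wrist','w4.png')
im=cv2.imread('pics/w4.png')[195:295,140:500];cv2.imwrite('pics/f4.png',cv2.resize(im,None,fx=2.2,fy=2.2))
```

```text
7.9 tcp [ 0.4402 -0.3479 -0.0184] F [ 0.06 -0.35  0.18] w 0.498 gf 0.0
[-2.05640931e-02 -5.44275856e+01 -4.24558139e+01  3.88455670e-02
 -2.09207679e-01  2.61965442e-04]
```

View pics/f4.png

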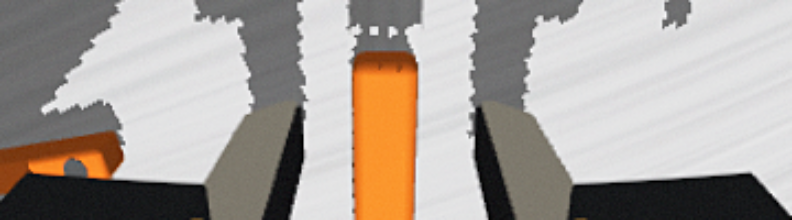

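Confirmed: the reported TCP is 18 mm below the bench with no contact. The handle at (385,130) is centred between the tips at (303,105) and (477,105). Going a little lower, then gripping.

Emit:
{"method": "apply_moves", "body": {"series": [[[0,0,0.002,0,0.5],[0,0,0.004,0,0.5],[0,0,0.006,0,0.5],[0,0,0.007,0,0.5],[0,0,0.007,0,0.5]]]}}

```text
clock: 8.57
tcp_pos: [0.4408, -0.3483, -0.0246]
tcp_rot: [[0.935, -0.354, -0.0], [-0.354, -0.935, 0.0], [-0.0, -0.0, -1.0]]
force: [1.0, -0.4, -0.6]
grip_width: 0.498
grasp_force: 0.0
```

Emit:
{"method": "apply_moves", "body": {"series": [[[0,0,0.001,0,0.5],[0,0,0.002,0,0.5],[0,0,0.003,0,0.5],[0,0,0.003,0,0.5]]]}}

```text
clock: 9.07
tcp_pos: [0.441, -0.3485, -0.0249]
tcp_rot: [[0.935, -0.354, -0.0], [-0.354, -0.935, 0.0], [-0.0, 0.0, -1.0]]
force: [-9.6, 8.6, 24.7]
grip_width: 0.503
grasp_force: 12.5
```

Bench contact comes at a reported z of about -0.025, so the true tips are 25 mm behind the reported TCP. Backing off slightly and gripping.

Emit:
{"method": "apply_moves", "body": {"series": [[[0,0,-0.003,0,0.5],[0,0,-0.006,0,0.5],[0,0,-0.006,0,1],[0,0,-0.006,0,1],[0,0,-0.006,0,1],[0,0,-0.006,0,1],[0,0,-0.006,0,1],[0,0,-0.006,0,1]]], "grip_force": 40}}

```text
clock: 10.07
tcp_pos: [0.4408, -0.3484, -0.0216]
tcp_rot: [[0.935, -0.354, -0.0], [-0.354, -0.935, 0.0], [-0.0, -0.0, -1.0]]
force: [-0.2, 0.1, -0.9]
grip_width: 0.167
grasp_force: 40.0
```

Gripped: the width of 0.167 matches 16 mm. Now I'll fit the gauge pose while lifting.

Emit:
{"method": "apply_moves", "body": {"series": [[[0,0,-0.02,0,1],[0,0,-0.06,0,1],[0,0,-0.11,0,1],[0,0,-0.16,0,1],[0,0,-0.16,0,1]]]}}

```text
clock: 10.7
tcp_pos: [0.4438, -0.3512, 0.1461]
tcp_rot: [[0.935, -0.354, 0.008], [-0.354, -0.935, -0.008], [0.011, 0.004, -1.0]]
force: [0.0, -0.8, -0.3]
grip_width: 0.169
grasp_force: 40.0
```

```bash
cat >> h.py <<'E'
def fit(M,P):
    from scipy.optimize import least_squares
    M=np.array(M);P=np.array(P)
    f=lambda v:(np.c_[np.cos(v[2])*M[:,0]-np.sin(v[2])*M[:,1]+v[0],np.sin(v[2])*M[:,0]+np.cos(v[2])*M[:,1]+v[1]]-P).ravel()
    r=least_squares(f,[.6,.03,-.05]);return r.x,r.fun.reshape(-1,2)
E
python3 - <<'E'
from h import *
np.set_printoptions(suppress=True,precision=4)
M=np.array([(-55,225),(-31,225),(-31,55),(-55,55),(32,-7),(32,-73),(-38,-73),(-38,-7)])/1e3
P=[(.5579,.2553),(.5844,.2555),(.5706,.087),(.5461,.0897),(.626,.016),(.6232,-.0462),(.554,-.0418),(.556,.0233)]
print(*fit(M,P))
s=st()
im=snap('wrist')
hsv=cv2.cvtColor(im,cv2.COLOR_RGB2HSV)
for n in('top','side'):
    im=snap(n);hsv=cv2.cvtColor(im,cv2.COLOR_RGB2HSV)
    m=cv2.inRange(hsv,(0,150,120),(4,255,255))|cv2.inRange(hsv,(174,150,120),(180,255,255))
    k,l,sa,cc=cv2.connectedComponentsWithStats(m)
    for i in range(1,k):
        if 15<sa[i,4]<3000: print(n,sa[i],pz(n,*cc[i],.102)[:2],pz(n,*cc[i],.071)[:2],cc[i])
E
```

```text
[ 0.5962  0.0282 -0.0796] [[ 0.0014  0.0015]
 [-0.0012 -0.0006]
 [-0.0009 -0.0015]
 [-0.0003 -0.0023]
 [ 0.0016  0.0027]
 [-0.0009 -0.0009]
 [-0.0015  0.0002]
 [ 0.0018  0.0009]]
10.7 tcp [ 0.4438 -0.3512  0.1461] F [ 0.02 -0.79 -0.32] w 0.169 gf 40.0
top [427 121  27  27 564] [ 0.7328 -0.3101] [ 0.7458 -0.3178] [439.8706 134.4397]
top [307 156  29  26 553] [ 0.5923 -0.0081] [ 0.6013 -0.0069] [320.5986 168.5678]
top [ 222  232   58   47 1833] [0.3431 0.1398] [0.3447 0.1453] [248.4517 254.2024]
top [  0 370  20  30 490] [-0.0463  0.6538] [-0.0561  0.6744] [  7.902  384.1755]
side [432  43  14  12  92] [-0.0455 -0.9464] [-0.0619 -1.0051] [439.413   47.4239]
side [234 119  19  19 254] [ 0.7177 -0.3922] [ 0.7254 -0.4334] [243.9724 127.5276]
side [262 201  24  19 385] [ 0.5914 -0.0058] [ 0.5951 -0.0347] [273.5481 210.4234]
side [ 343  248   41   46 1579] [0.3558 0.2077] [0.3521 0.1856] [361.544  272.9601]
```

Emit:
{"method": "apply_moves", "body": {"series": [[[-0.02,-0.05,0,-3,1],[-0.04,-0.1,0,-6,1],[-0.06,-0.15,0,-9,1],[-0.08,-0.2,0,-12,1],[-0.1,-0.25,0,-15,1],[-0.12,-0.3,0,-16,1],[-0.13,-0.329,0,-16,1],[-0.13,-0.329,0,-16,1],[-0.13,-0.329,0,-16,1]]]}}

```text
clock: 11.98
tcp_pos: [0.4349, 0.0049, 0.1375]
tcp_rot: [[0.997, -0.082, -0.002], [-0.082, -0.997, -0.0], [-0.002, 0.0, -1.0]]
force: [0.2, -1.2, -0.9]
grip_width: 0.168
grasp_force: 40.0
```

Run:
```python
from h import *
s=st();print(s['tcp_rot'],s['qpos']);im=snap('wrist','w5.png')
print('slot',proj('wrist',[.5559,-.0064,.0935]),'tip exp',proj('wrist',s['tcp_pos']+s['tcp_rot']@np.array([.092,0,-.0326])))
for l in('cover_lip','mark','pointer','tab_top'): print(l,[(np.round(d['position'],4).tolist(),round(d['conf'],2)) for d in ctrl.find_in(l,'wrist')])
```

```text
11.97 tcp [0.4349 0.0049 0.1375] F [ 0.22 -1.17 -0.9 ] w 0.168 gf 40.0
[[ 9.96632031e-01 -8.19771328e-02 -2.08439548e-03]
 [-8.19777121e-02 -9.96634144e-01 -1.93894206e-04]
 [-2.06148482e-03  3.64115149e-04 -9.99997809e-01]] [-1.06262949e-01 -2.98354757e-01  1.99550358e+00 -4.17095983e-04
  1.44649592e+00  1.54665512e+00]
slot (np.float64(316.91659947628057), np.float64(62.173240934929424)) tip exp (np.float64(314.59433285657013), np.float64(94.12131814215195))
cover_lip [([0.5813, -0.007, 0.1051], 0.77), ([0.4673, 0.0047, 0.1737], 0.54)]
mark [([0.5652, 0.2004, 0.0738], 0.61), ([0.5814, 0.0747, 0.0661], 0.48), ([0.6036, 0.1384, 0.0771], 0.24)]
pointer [([0.6045, 0.1401, 0.0776], 0.8)]
tab_top [([0.6032, 0.1446, 0.0787], 0.98)]
```

View pics/w5.png

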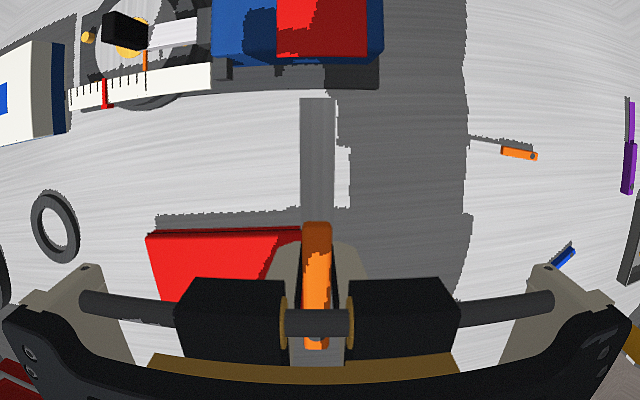

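Wrist view: the blade tip is at (317,98), expected 94. The cover's front edge runs from (277,58) to (366,57). The mark is at (104,93) and the pointer at (145,60).

Run:
```python
from h import *
np.set_printoptions(suppress=True,precision=4)
s=ctrl.observe();t=s['tcp_pos'];T=s['tcp_rot']
for x in(.084,.087,.09,.093):print(x,proj('wrist',t+T@np.array([x,0,-.0326])))
g=np.array([.597,.0295]);y=-.08;G=np.array([[np.cos(y),-np.sin(y)],[np.sin(y),np.cos(y)]])
for (u,v),z in [((277,58),.098),((366,57),.098),((277,58),.102),((366,57),.102),((211,90),.056),((211,65),.068),((104,93),.072),((145,60),.071)]:
    p=pz('wrist',u,v,z)[:2];print(u,v,z,p,G.T@(p-g))
im=snap('wrist')
print(im[40:75:2,320].tolist())
```

```text
0.084 (np.float64(315.4795225076709), np.float64(109.19485744050293))
0.087 (np.float64(315.4784390330295), np.float64(103.35278517668308))
0.09 (np.float64(315.47755355461004), np.float64(97.51838767571671))
0.093 (np.float64(315.47686672631846), np.float64(91.69577984786213))
277 58 0.098 [0.5621 0.0224] [-0.0343 -0.0099]
366 57 0.098 [ 0.5577 -0.0431] [-0.0334 -0.0755]
277 58 0.102 [0.5613 0.022 ] [-0.035  -0.0104]
366 57 0.102 [ 0.557  -0.0424] [-0.0341 -0.0749]
211 90 0.056 [0.55   0.0895] [-0.0517  0.056 ]
211 65 0.068 [0.5707 0.0834] [-0.0305  0.0517]
104 93 0.072 [0.5689 0.1984] [-0.0415  0.1662]
145 60 0.071 [0.5892 0.1474] [-0.0172  0.1168]
[[126, 26, 20], [126, 20, 18], [132, 29, 26], [127, 23, 22], [127, 24, 19], [131, 28, 25], [128, 23, 20], [127, 21, 17], [116, 19, 18], [30, 25, 42], [16, 31, 56], [19, 37, 61], [18, 29, 48], [95, 94, 95], [86, 88, 90], [83, 85, 88], [88, 88, 90], [86, 89, 90]]
```

Emit:
{"method": "apply_moves", "body": {"series": [[[0,0.003,0.03,0,1],[0,0.003,0.06,0,1],[0,0.003,0.076,0,1],[0,0.003,0.076,0,1],[0.015,0.003,0.076,0,1],[0.022,0.003,0.076,0,1],[0.022,0.003,0.076,0,1]]]}}

```text
clock: 13.15
tcp_pos: [0.4582, 0.0004, 0.0635]
tcp_rot: [[0.997, -0.082, 0.001], [-0.082, -0.997, -0.0], [0.001, 0.0, -1.0]]
force: [0.2, 0.1, -1.2]
grip_width: 0.165
grasp_force: 40.0
```

Run:
```python
from h import *
np.set_printoptions(suppress=True,precision=4)
s=st();t=s['tcp_pos'];T=s['tcp_rot'];print(T[:,2],T[:,0])
im=snap('wrist','w6.png')
print('tip',proj('wrist',t+T@np.array([.0895,0,-.0326])),'slot',proj('wrist',[.5585,-.009,.0935]))
for r in range(20,120,3): print(r,im[r,312].tolist(),im[r,320].tolist(),im[r,340].tolist())
```

```text
13.15 tcp [0.4582 0.0004 0.0635] F [ 0.18  0.05 -1.18] w 0.165 gf 40.0
[ 0.0012 -0.0001 -1.    ] [ 0.9966 -0.0823  0.0012]
tip (np.float64(315.5082186251839), np.float64(97.40357941661526)) slot (np.float64(317.6995192970158), np.float64(76.20585285375293))
20 [137, 23, 22] [133, 16, 17] [135, 24, 21]
23 [138, 25, 24] [137, 25, 26] [135, 24, 21]
26 [138, 28, 23] [138, 25, 26] [136, 20, 19]
29 [137, 25, 25] [139, 26, 25] [136, 27, 23]
32 [140, 29, 27] [137, 24, 21] [139, 27, 28]
35 [140, 30, 25] [137, 24, 22] [134, 16, 17]
38 [134, 20, 17] [141, 28, 23] [141, 23, 21]
41 [137, 25, 22] [138, 21, 20] [140, 29, 28]
44 [140, 28, 22] [139, 26, 26] [140, 26, 23]
47 [137, 27, 23] [140, 27, 22] [137, 23, 20]
50 [141, 29, 28] [140, 26, 25] [138, 24, 23]
53 [136, 22, 18] [136, 25, 21] [139, 26, 25]
56 [136, 20, 22] [139, 26, 24] [141, 31, 27]
59 [141, 26, 18] [139, 25, 22] [137, 25, 23]
62 [142, 29, 26] [141, 27, 26] [134, 21, 22]
65 [136, 23, 20] [140, 23, 24] [135, 23, 20]
68 [139, 25, 20] [142, 27, 26] [140, 25, 22]
71 [141, 23, 19] [145, 30, 29] [138, 22, 21]
74 [120, 19, 10] [121, 13, 10] [119, 8, 7]
77 [16, 40, 71] [18, 40, 70] [12, 33, 66]
80 [51, 50, 49] [52, 53, 52] [49, 52, 49]
83 [49, 50, 52] [49, 50, 53] [50, 53, 49]
86 [42, 43, 45] [45, 45, 49] [45, 45, 46]
89 [44, 47, 47] [52, 54, 49] [45, 47, 46]
92 [50, 48, 52] [49, 49, 53] [48, 47, 50]
95 [50, 49, 53] [44, 45, 47] [48, 48, 51]
98 [129, 130, 129] [127, 127, 128] [49, 47, 49]
101 [117, 118, 121] [120, 121, 121] [53, 50, 56]
104 [119, 118, 119] [117, 116, 121] [50, 50, 50]
107 [121, 119, 123] [119, 120, 121] [52, 50, 53]
110 [116, 117, 118] [112, 113, 112] [36, 38, 41]
113 [117, 116, 119] [116, 116, 118] [112, 111, 112]
116 [119, 118, 122] [114, 118, 114] [113, 111, 116]
119 [117, 113, 116] [119, 117, 119] [112, 113, 113]
```

Emit:
{"method": "apply_moves", "body": {"series": [[[0,0,0.0025,0,1],[0,0,0.0025,0,1],[0.005,0,0.0025,0,1],[0.01,0,0.0025,0,1],[0.014,0,0.0025,0,1],[0.018,0,0.0025,0,1],[0.021,0,0.0025,0,1],[0.021,0,0.0025,0,1]]]}}

```text
clock: 14.2
tcp_pos: [0.4784, -0.0012, 0.06]
tcp_rot: [[0.997, -0.082, -0.0], [-0.082, -0.997, 0.0], [-0.0, -0.0, -1.0]]
force: [-0.3, -0.3, -0.8]
grip_width: 0.169
grasp_force: 40.0
```

Run:
```python
from h import *
s=st();t=s['tcp_pos'];T=s['tcp_rot']
im=snap('wrist','w6.png')
print('tip',proj('wrist',t+T@np.array([.0895,0,-.0326])),'lip',proj('wrist',[.5585,-.009,.098]))
print([(r,im[r,316].tolist()) for r in range(70,125,3)])
```

```text
14.2 tcp [ 0.4784 -0.0012  0.06  ] F [-0.33 -0.34 -0.84] w 0.169 gf 40.0
tip (np.float64(315.46837607191543), np.float64(98.18405486850317)) lip (np.float64(317.7774825748124), np.float64(115.86545442875665))
[(70, [141, 24, 19]), (73, [143, 22, 20]), (76, [148, 32, 25]), (79, [146, 28, 25]), (82, [141, 20, 16]), (85, [143, 28, 25]), (88, [141, 21, 19]), (91, [141, 23, 21]), (94, [143, 26, 25]), (97, [142, 24, 21]), (100, [144, 28, 26]), (103, [142, 23, 26]), (106, [142, 23, 23]), (109, [146, 24, 25]), (112, [149, 31, 29]), (115, [116, 25, 22]), (118, [120, 122, 122]), (121, [120, 121, 122]), (124, [118, 119, 119])]
```

The blade sits about 9 mm under the lip with no contact force. Prising along the arc.

Emit:
{"method": "apply_moves", "body": {"series": [[[0,0,-0.007,0,1],[0.001,0,-0.015,0,1],[0.005,0,-0.026,0,1],[0.01,0,-0.036,0,1],[0.018,0,-0.045,0,1],[0.027,0,-0.052,0,1],[0.037,0,-0.057,0,1],[0.049,0,-0.06,0,1],[0.06,0,-0.06,0,1],[0.067,0,-0.06,0,1],[0.071,0,-0.06,0,1],[0.071,0,-0.06,0,1]]]}}

```text
clock: 15.75
tcp_pos: [0.5495, -0.0072, 0.1202]
tcp_rot: [[0.997, -0.082, 0.001], [-0.082, -0.997, -0.0], [0.001, 0.0, -1.0]]
force: [1.2, -0.8, 5.4]
grip_width: 0.165
grasp_force: 40.0
```

Run:
```python
from h import *
s=st();t=s['tcp_pos'];T=s['tcp_rot']
c=snap('side','s7.png');d=snap('top','t7.png');w=snap('wrist','w7.png')
for n in ('side','top','wrist'):
  print(n,[(np.round(q['position'],3).tolist(),round(q['conf'],2)) for q in ctrl.find_in('cover_lip',n)])
  print(n,[(np.round(q['position'],3).tolist(),round(q['conf'],2)) for q in ctrl.find_in('button_top',n)])
for n,im in(('top',d),('side',c)):
    h=cv2.cvtColor(im,cv2.COLOR_RGB2HSV);m=cv2.inRange(h,(22,120,80),(34,255,255))
    k,l,sa,cc=cv2.connectedComponentsWithStats(m);print(n,[(cc[i],sa[i,4],pz(n,*cc[i],.095)[:2]) for i in range(1,k) if sa[i,4]>5])
```

```text
15.75 tcp [ 0.5495 -0.0072  0.1202] F [ 1.19 -0.82  5.42] w 0.165 gf 40.0
side [([0.635, -0.011, 0.141], 0.8)]
side []
top []
top []
wrist [([0.637, -0.014, 0.159], 0.74)]
wrist [([0.606, 0.142, 0.084], 0.16)]
top []
side [(array([429.76119403,  93.65671642]), np.int32(67), array([ 0.04909776, -0.60984157])), (array([272.5, 211. ]), np.int32(44), array([ 0.59510434, -0.0100422 ])), (array([258.76923077, 272.92307692]), np.int32(13), array([0.6157776 , 0.20507847]))]
```

Emit:
{"method": "apply_moves", "body": {"series": [[[-0.001,0,-0.003,0,1],[-0.005,0,-0.004,0,1],[-0.015,0,-0.004,0,1],[-0.05,0,-0.004,0,1],[-0.1,0,-0.004,0,1],[-0.14,0,-0.004,0,1],[-0.14,0,-0.004,0,1]]]}}

```text
clock: 17.08
tcp_pos: [0.4065, 0.0049, 0.123]
tcp_rot: [[0.997, -0.082, -0.002], [-0.082, -0.997, 0.0], [-0.002, -0.0, -1.0]]
force: [0.3, -0.1, -1.0]
grip_width: 0.169
grasp_force: 40.0
```

Run:
```python
from h import *
np.set_printoptions(suppress=True,precision=4)
s=st();t=s['tcp_pos'];T=s['tcp_rot'];print(T[:,0])
c=snap('side','s8.png');d=snap('top','t8.png');w=snap('wrist','w8.png')
for n in ('side','top','wrist'):
 for l in('cover_lip','button_top'):
  print(n,l,[(np.round(q['position'],3).tolist(),round(q['conf'],2)) for q in ctrl.find_in(l,n)])
for n,im in(('top',d),('side',c),('wrist',w)):
    h=cv2.cvtColor(im,cv2.COLOR_RGB2HSV);m=cv2.inRange(h,(22,120,80),(34,255,255))
    k,l,sa,cc=cv2.connectedComponentsWithStats(m);print(n,[(cc[i],sa[i,4],pz(n,*cc[i],.095)[:2]) for i in range(1,k) if sa[i,4]>15])
cs=cv2.resize(c[150:310,215:315][:,:,::-1],None,fx=3.5,fy=3.5,interpolation=cv2.INTER_CUBIC)
ws=cv2.resize(w[:190,100:420][:,:,::-1],(448,266))
o=np.zeros((560,800,3),np.uint8);o[:560,:350]=cs;o[:266,352:]=ws
ds=cv2.resize(d[130:200,210:355][:,:,::-1],(448,216),interpolation=cv2.INTER_CUBIC);o[280:496,352:]=ds
cv2.imwrite('pics/c8.png',o)
```

```text
17.07 tcp [0.4065 0.0049 0.123 ] F [ 0.29 -0.15 -1.  ] w 0.169 gf 40.0
[ 0.9966 -0.0821 -0.0016]
side cover_lip [([0.629, -0.021, 0.137], 0.65), ([0.693, -0.27, 0.123], 0.53), ([0.61, 0.156, 0.05], 0.48)]
side button_top []
top cover_lip [([0.633, -0.01, 0.141], 0.97)]
top button_top [([0.596, -0.009, 0.097], 0.48)]
wrist cover_lip [([0.571, 0.086, 0.054], 0.24)]
wrist button_top [([0.444, 0.003, 0.161], 0.47)]
top [(array([321.371 , 168.5968]), np.int32(62), array([ 0.5946, -0.0099]))]
side [(array([272.4468, 210.8511]), np.int32(47), array([ 0.5953, -0.0106]))]
wrist [(array([77.2381, 13.5476]), np.int32(42), array([0.619 , 0.1995])), (array([111.5161,  22.0645]), np.int32(31), array([0.5955, 0.1579])), (array([121.3497,  26.4233]), np.int32(163), array([0.588 , 0.1474]))]
```

View pics/c8.png

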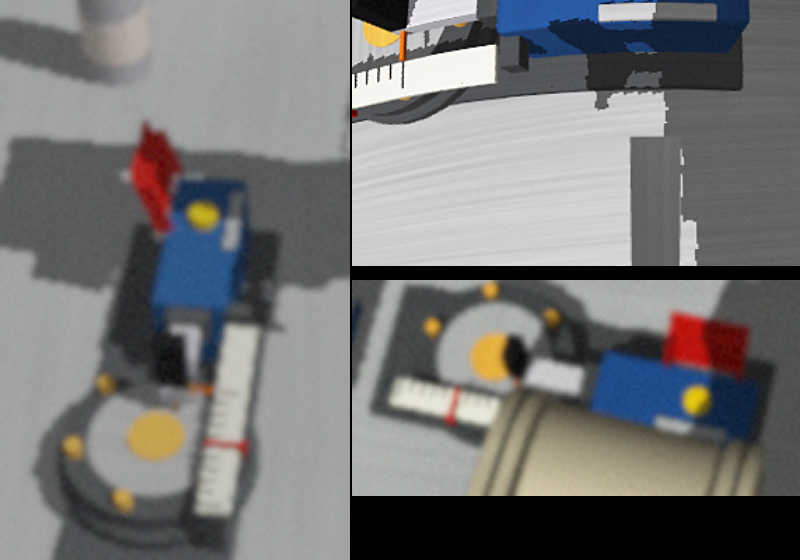

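Last picture: the red cover stands open past upright, the yellow button is exposed, and the pointer and red mark are clear. Laying the blade down on free bench to the right.

Emit:
{"method": "apply_moves", "body": {"series": [[[0.01,0.05,0.02,0,1],[0.02,0.1,0.06,0,1],[0.022,0.124,0.1,0,1],[0.022,0.124,0.125,0,1],[0.022,0.124,0.138,0,1],[0.022,0.124,0.142,0,1],[0.022,0.124,0.142,0,1]]]}}

```text
clock: 18.4
tcp_pos: [0.4219, -0.1208, -0.0173]
tcp_rot: [[0.997, -0.082, 0.001], [-0.082, -0.997, -0.0], [0.001, 0.0, -1.0]]
force: [1.0, 0.4, 0.3]
grip_width: 0.165
grasp_force: 40.0
```

Emit:
{"method": "apply_moves", "body": {"series": [[[0,0,0.001,0,1],[0,0,0.002,0,1],[0,0,0.003,0,1],[0,0,0.003,0,1],[0,0,0.003,0,1]]]}}

```text
clock: 19.02
tcp_pos: [0.4213, -0.1209, -0.0209]
tcp_rot: [[0.997, -0.082, 0.0], [-0.082, -0.997, 0.0], [0.0, -0.0, -1.0]]
force: [0.9, 0.5, 0.6]
grip_width: 0.169
grasp_force: 40.0
```

Emit:
{"method": "apply_moves", "body": {"series": [[[0,0,0,0,0.4],[0,0,0,0,0.4],[0,0,0,0,0.4],[0,0,0,0,0.4],[0,0,0,0,0.4],[0,0,-0.03,0,0.4],[0,0,-0.08,0,0.4],[0,0,-0.13,0,0.7],[0,0,-0.151,0,1],[0,0,-0.151,0,1]]], "grip_force": 40}}

```text
clock: 20.27
tcp_pos: [0.4227, -0.1215, 0.132]
tcp_rot: [[0.997, -0.082, 0.004], [-0.082, -0.997, -0.002], [0.004, 0.001, -1.0]]
force: [0.2, -0.4, -0.4]
grip_width: 0.322
grasp_force: 0.0
```

Run:
```python
from h import *
blade()
for n in('side','top'):
    ctrl.camera(n)
    for l in('cover_lip','blade'): print(n,l,[(np.round(q['position'],3).tolist(),round(q['conf'],2)) for q in ctrl.find_in(l,n)])
```

```text
20.27 tcp [ 0.4227 -0.1215  0.132 ] F [ 0.22 -0.38 -0.38] w 0.322 gf 0.0
[66  9 13 12 98] ((6801.3076171875, 1569.2261962890625), (254.4025421142578, 126.3517074584961), 57.71428680419922)
[48 73  6 18 73] ((6024.2138671875, 2001.7210693359375), (102.28657531738281, 226.40347290039062), 79.3782958984375)
[401 139  51  15 473] ((4652.93408203125, -2373.467041015625), (556.0695190429688, 105.37075805664062), 81.29861450195312)
[ 308  172   16   79 1107] ((4046.42333984375, -1194.4476318359375), (151.73622131347656, 839.9412231445312), 85.6375961303711)
side cover_lip [([0.632, -0.017, 0.137], 0.85)]
side blade [([0.42, -0.118, 0.013], 0.57), ([0.491, -0.488, 0.014], 0.55), ([0.294, -0.335, 0.008], 0.55)]
top cover_lip [([0.633, -0.014, 0.139], 0.68), ([0.384, -0.118, 0.023], 0.51), ([0.604, 0.133, 0.075], 0.5)]
top blade [([0.467, -0.502, 0.013], 0.95), ([0.294, -0.334, 0.009], 0.65), ([0.384, -0.115, 0.021], 0.45)]
```

The blade lies flat and the cover still stands open. Now over to the button.

Emit:
{"method": "apply_moves", "body": {"series": [[[0.05,-0.04,0,0,1],[0.1,-0.08,0,0,1],[0.14,-0.11,0,0,1],[0.16,-0.1245,0,0,1],[0.16,-0.1245,0,0,1],[0.16,-0.1245,0.03,0,1],[0.16,-0.1245,0.05,0,1],[0.16,-0.1245,0.055,0,1],[0.16,-0.1245,0.055,0,1]]]}}

```text
clock: 21.75
tcp_pos: [0.5905, -0.0104, 0.075]
tcp_rot: [[0.997, -0.083, -0.001], [-0.083, -0.997, 0.0], [-0.001, 0.0, -1.0]]
force: [0.3, -0.4, 0.7]
grip_width: 0.003
grasp_force: 0.0
```

Emit:
{"method": "apply_moves", "body": {"series": [[[0,0,0.004,0,1],[0,0,0.007,0,1],[0,0,0.009,0,1],[0,0,0.011,0,1],[0,0,0.012,0,1],[0,0,0.012,0,1]]]}}

```text
clock: 22.5
tcp_pos: [0.5912, -0.0101, 0.0632]
tcp_rot: [[0.997, -0.082, 0.001], [-0.082, -0.997, -0.0], [0.001, -0.0, -1.0]]
force: [1.4, -0.9, 2.6]
grip_width: 0.006
grasp_force: 1.3
```

Emit:
{"method": "apply_moves", "body": {"series": [[[0,0,0.001,0,1],[0,0,0.0015,0,1],[0,0,0.002,0,1],[0,0,0.0025,0,1],[0,0,0.0025,0,1]]]}}

```text
clock: 23.12
tcp_pos: [0.5913, -0.01, 0.0621]
tcp_rot: [[0.997, -0.082, 0.001], [-0.082, -0.997, -0.0], [0.001, 0.0, -1.0]]
force: [-3.5, 0.1, 13.4]
grip_width: 0.005
grasp_force: 6.6
```

Hard stop reached with 13 N at the expected height, so the button is fully in. On to the tab.

Emit:
{"method": "apply_moves", "body": {"series": [[[0,0,-0.03,0,1],[0,0,-0.068,0,0.4],[0.001,-0.05,-0.07,0,0.4],[0.002,-0.1,-0.07,0,0.4],[0.004,-0.15,-0.07,0,0.4],[0.004,-0.159,-0.07,0,0.4],[0.004,-0.159,-0.07,0,0.4],[0.004,-0.159,-0.07,0,0.4]]]}}

```text
clock: 24.12
tcp_pos: [0.6077, 0.1468, 0.1301]
tcp_rot: [[0.997, -0.083, -0.001], [-0.083, -0.997, -0.001], [-0.001, 0.001, -1.0]]
force: [-1.3, -0.3, -0.6]
grip_width: 0.594
grasp_force: 0.0
```

Run:
```python
from h import *
np.set_printoptions(suppress=True,precision=4)
s=st();t=s['tcp_pos'];T=s['tcp_rot']
print('tab exp',proj('wrist',[.6082,.1481,.13]),proj('wrist',t+T@np.array([0,0,-.0248])))
im=snap('wrist','w9.png');h=cv2.cvtColor(im,cv2.COLOR_RGB2HSV)
print('tab',[(np.round(q['position'],4).tolist(),round(q['conf'],2)) for q in ctrl.find_in('tab_top','wrist')])
for nm,m,z in(('red',cv2.inRange(h,(0,150,70),(4,255,255))|cv2.inRange(h,(174,150,70),(180,255,255)),.072),('or',cv2.inRange(h,(5,140,60),(18,255,255)),.071)):
    k,l,sa,cc=cv2.connectedComponentsWithStats(m)
    for i in range(1,k):
        if sa[i,4]>15 and sa[i,1]<330: print(nm,sa[i],cc[i],pz('wrist',*cc[i],z)[:2])
m=(h[:,:,2]<45).astype(np.uint8);k,l,sa,cc=cv2.connectedComponentsWithStats(m)
print('black',[(sa[i].tolist(),np.round(pz('wrist',*cc[i],.13)[:2],4)) for i in range(1,k) if 200<sa[i,4]])
for n in('top','side'):
    im=snap(n);print(n,'yellow btn/lip',[(np.round(q['position'],4).tolist(),round(q['conf'],2)) for q in ctrl.find_in('cover_lip',n)],[(np.round(q['position'],4).tolist(),round(q['conf'],2)) for q in ctrl.find_in('mark',n)])
```

```text
24.12 tcp [0.6077 0.1468 0.1301] F [-1.31 -0.31 -0.57] w 0.594 gf 0.0
tab exp (np.float64(313.58282339553404), np.float64(238.05934136447397)) (np.float64(315.54725300517975), np.float64(254.89607688741197))
tab [([0.6092, 0.1333, 0.0762], 0.64)]
red [   0   72   25  155 2154] [  7.1876 151.1922] [0.715  0.5188]
red [ 474  179  114   22 1942] [527.1509 189.6395] [ 0.6122 -0.063 ]
or [322 133  14  15  80] [328.25   141.0625] [0.6665 0.1316]
or [214 170  11  10  35] [220.0286 173.4857] [0.6483 0.225 ]
or [234 230  14  10  81] [241.4074 234.8272] [0.5914 0.2147]
or [564 260  24  10 189] [574.8148 264.545 ] [ 0.51   -0.1666]
or [514 291   9   4  23] [517.5217 292.6522] [ 0.49   -0.0746]
black [([228, 106, 280, 89, 7573], array([0.6663, 0.0866])), ([362, 187, 37, 13, 219], array([0.6374, 0.1017])), ([304, 199, 45, 53, 1271], array([0.616 , 0.1439])), ([211, 218, 56, 22, 463], array([0.6183, 0.2031])), ([214, 244, 206, 75, 2428], array([0.5631, 0.1503])), ([2, 273, 630, 127, 37620], array([0.5096, 0.1497])), ([2, 286, 28, 16, 239], array([0.5547, 0.5057]))]
top yellow btn/lip [([0.6339, -0.0143, 0.1401], 0.62)] [([0.6058, 0.1152, 0.075], 0.67)]
side yellow btn/lip [] []
```

Emit:
{"method": "apply_moves", "body": {"series": [[[0,0,0.03,0,0.4],[0,0,0.055,0,0.4],[0,0,0.065,0,0.4],[0,0,0.065,0,0.4],[0,0,0.065,0,1],[0,0,0.065,0,1],[0,0,0.065,0,1],[0,0,0.065,0,1],[0,0,0.065,0,1],[0,0,0.065,0,1],[0,0,0.065,0,1]]], "grip_force": 40}}

```text
clock: 25.9
tcp_pos: [0.6081, 0.1477, 0.0657]
tcp_rot: [[0.997, -0.082, 0.0], [-0.082, -0.997, -0.001], [0.0, 0.001, -1.0]]
force: [-1.1, -3.8, 2.1]
grip_width: 0.149
grasp_force: 40.0
```

Run:
```python
from h import *
np.set_printoptions(suppress=True,precision=4)
y=-.082;g=np.array([.5985,.0285]);G=np.array([[np.cos(y),-np.sin(y)],[np.sin(y),np.cos(y)]])
s=st();print('tcp in gauge',G.T@(s['tcp_pos'][:2]-g),ctrl.observe()['force'])
for n in('wrist','side','top'):
    im=snap(n,'m_%s.png'%n);h=cv2.cvtColor(im,cv2.COLOR_RGB2HSV)
    for p in('mark','pointer'): print(n,p,[(np.round(q['position'],4).tolist(),round(q['conf'],2)) for q in ctrl.find_in(p,n)])
    for nm,m,z in(('red',cv2.inRange(h,(0,110,60),(4,255,255))|cv2.inRange(h,(174,110,60),(180,255,255)),.072),('or',cv2.inRange(h,(5,110,60),(18,255,255)),.071)):
        k,l,sa,cc=cv2.connectedComponentsWithStats(m)
        for i in range(1,k):
            p=pz(n,*cc[i],z)[:2]; q=G.T@(p-g)
            if sa[i,4]>5 and -.08<q[0]<.0 and .08<q[1]<.25: print(n,nm,sa[i],cc[i],p,q)
```

```text
25.9 tcp [0.6081 0.1477 0.0657] F [-1.06 -3.8   2.08] w 0.149 gf 40.0
tcp in gauge [-0.0002  0.1196] [-1.0608 -3.7956  2.082 ]
wrist mark []
wrist pointer [([0.6146, 0.1381, 0.0753], 0.83)]
wrist red [246 278   5   2   8] [248.375 278.375] [0.584  0.1971] [-0.0283  0.1668]
wrist or [216 259  18  16 121] [225.595  266.7521] [0.5934 0.2123] [-0.0201  0.1828]
side mark []
side pointer [([0.4216, -0.1199, 0.0123], 0.38)]
side red [282 276   4   4  10] [284.1 277.4] [0.5525 0.2021] [-0.0601  0.1692]
side or [272 260   4   3  10] [273.8 261. ] [0.5826 0.1492] [-0.0258  0.1189]
top mark []
top pointer [([0.6009, 0.1097, 0.0784], 0.59)]
```

Gripped: the width of 0.149 matches 14 mm. Now I'll measure the mark-to-pointer distance precisely from the saved frames.

Run:
```python
from h import *
np.set_printoptions(suppress=True,precision=4)
y=-.082;g=np.array([.5985,.0285]);G=np.array([[np.cos(y),-np.sin(y)],[np.sin(y),np.cos(y)]])
# w5 pose: shift calibration rigidly with TCP
s=ctrl.observe();c,e,R=K('wrist');T=s['tcp_rot'];eo=T.T@(e-s['tcp_pos']);Ro=T.T@R
t5=np.array([.4349,.0049,.1375]);T5=np.array([[.99663,-.08198,-.00208],[-.08198,-.99663,-.00019],[-.00206,.00036,-1]])
E5=t5+T5@eo;R5=T5@Ro
def p5(u,v,z):
    x=(u-c['cx'])/c['fx'];yy=(v-c['cy'])/c['fy'];r=np.hypot(x,yy);k=np.sin(r)/r
    d=R5@np.array([x*k,-yy*k,-np.cos(r)]);return G.T@((E5+d*(z-E5[2])/d[2])[:2]-g)
im=cv2.imread('pics/w5.png')[:,:,::-1].astype(float)
red=np.clip(im[:,:,0]-im[:,:,1]-30,0,None)*(im[:,:,1]<.35*im[:,:,0]); orr=np.clip(im[:,:,0]-im[:,:,2]-40,0,None)*(im[:,:,1]>.38*im[:,:,0])
print('mark rows')
for v in range(70,115,3):
    w=red[v,85:125]
    if w.sum()>60: u=85+(w*np.arange(40)).sum()/w.sum();print(v,round(u,1),p5(u,v,.072),p5(u,v,.068))
print('pointer rows')
for v in range(36,80,3):
    w=orr[v,125:165]; w=w*(np.arange(125,165)>136)
    if w.sum()>60: u=125+(w*np.arange(40)).sum()/w.sum();print(v,round(u,1),p5(u,v,.071))
for n in('top','side'):
    im=cv2.imread('pics/%s1.png'%n)[:,:,::-1].astype(float)
    B=(slice(155,185),slice(215,285)) if n=='top' else (slice(240,300),slice(262,300))
    a=im[B];v0,u0=B[0].start,B[1].start
    R_,G_,B_=a[:,:,0],a[:,:,1],a[:,:,2]
    w1=np.where((R_-G_>60)&(np.abs(G_-B_)<35),R_-G_,0);w2=np.where((R_-B_>50)&(G_-B_>25)&(R_-G_>30),R_-B_,0)
    for nm,w,z in(('mark',w1,.072),('ptr',w2,.071)):
        k,l,sa,cc=cv2.connectedComponentsWithStats((w>0).astype(np.uint8))
        for i in range(1,k):
            if sa[i,4]<4: continue
            ys,xs=np.where(l==i);q=w[ys,xs];u=(xs*q).sum()/q.sum()+u0;v=(ys*q).sum()/q.sum()+v0
            print(n,nm,sa[i,4],u,v,G.T@(pz(n,u,v,z)[:2]-g))
```

```text
mark rows
79 103.2 [-0.0307  0.1675] [-0.0299  0.1707]
82 103.2 [-0.0337  0.1674] [-0.033   0.1706]
85 103.3 [-0.0367  0.1674] [-0.036   0.1705]
88 103.4 [-0.0397  0.1673] [-0.0391  0.1705]
91 103.3 [-0.0427  0.1675] [-0.0421  0.1707]
94 103.4 [-0.0456  0.1675] [-0.0451  0.1707]
97 103.6 [-0.0486  0.1674] [-0.0482  0.1706]
100 103.9 [-0.0517  0.167 ] [-0.0512  0.1702]
103 104.1 [-0.0546  0.167 ] [-0.0543  0.1701]
106 104.9 [-0.0577  0.166 ] [-0.0574  0.1691]
pointer rows
51 142.5 [-0.0113  0.1206]
54 141.8 [-0.014   0.1214]
57 144.0 [-0.0174  0.1187]
60 143.9 [-0.0203  0.1189]
63 144.0 [-0.0232  0.1187]
66 144.1 [-0.026   0.1186]
69 143.9 [-0.0289  0.1187]
top mark 19 241.85971943887776 172.1950567802271 [-0.0529  0.1703]
top ptr 71 254.23666158536585 157.8184070121951 [-0.0057  0.1483]
side mark 7 283.8183520599251 277.12546816479403 [-0.0593  0.1685]
side ptr 10 272.7970627503338 260.6261682242991 [-0.0229  0.118 ]
side ptr 36 263.4072265625 273.97412109375 [-0.005   0.1628]
```

Emit:
{"method": "apply_moves", "body": {"series": [[[0,-0.005,0,0,1],[0,-0.012,0,0,1],[0,-0.02,0,0,1],[0,-0.028,0,0,1],[0,-0.036,0,0,1],[0,-0.043,0,0,1],[0,-0.047,0,0,1],[0,-0.049,0,0,1],[0,-0.049,0,0,1],[0,-0.049,0,0,1]]], "grip_force": 50}}

```text
clock: 27.6
tcp_pos: [0.6119, 0.1978, 0.0657]
tcp_rot: [[0.997, -0.082, -0.0], [-0.082, -0.997, 0.0], [-0.0, -0.0, -1.0]]
force: [-2.8, -4.0, 5.5]
grip_width: 0.147
grasp_force: 50.0
```

```bash
cat > m.py <<'E'
from h import *
np.set_printoptions(suppress=True,precision=4)
y=-.082;g=np.array([.5985,.0285]);G=np.array([[np.cos(y),-np.sin(y)],[np.sin(y),np.cos(y)]])
s=st();print('tcp in gauge',G.T@(s['tcp_pos'][:2]-g))
W=lambda gx,gy,z:np.r_[g+G@np.array([gx,gy]),z]
for n in('side','top','wrist'):
    a=np.mean([snap(n).astype(float) for _ in range(4)],0)
    R_,G_,B_=a[:,:,0],a[:,:,1],a[:,:,2]
    red=(R_-G_>25)&(R_-B_>25)
    # sample along rail direction at several gauge x: red-ness centroid in gauge y
    for gx in(-.056,-.052,-.048,-.044,-.04,-.036,-.032,-.028,-.024,-.02):
        ys=np.arange(.15,.195,.0005);uv=np.array([proj(n,W(gx,q,.0715)) for q in ys],np.float32)
        v=cv2.remap(np.dstack([a]).astype(np.float32),uv[:,0].reshape(1,-1),uv[:,1].reshape(1,-1),cv2.INTER_LINEAR)[0]
        w=np.clip(v[:,0]-v[:,2]-25,0,None); 
        if w.sum()>100:
            i=np.argmax(w);print(n,gx,'c',round((w*ys).sum()/w.sum(),4),'pk',round(ys[i],4),'sum',int(w.sum()),v[i].astype(int))
E
python3 m.py
```

```text
27.6 tcp [0.6119 0.1978 0.0657] F [-2.81 -3.96  5.52] w 0.147 gf 50.0
tcp in gauge [-0.0005  0.1698]
side -0.056 c 0.1675 pk 0.168 sum 790 [168  86  81]
side -0.052 c 0.1673 pk 0.168 sum 446 [176 118 113]
side -0.048 c 0.1674 pk 0.1685 sum 397 [175 123 116]
side -0.044 c 0.1674 pk 0.166 sum 377 [181 132 125]
side -0.04 c 0.1671 pk 0.1665 sum 390 [180 125 118]
side -0.036 c 0.1667 pk 0.1665 sum 529 [173 108 101]
side -0.032 c 0.1676 pk 0.167 sum 734 [156  90  75]
side -0.028 c 0.1688 pk 0.1675 sum 871 [148  93  62]
side -0.024 c 0.1691 pk 0.168 sum 536 [157 113  89]
side -0.02 c 0.1694 pk 0.1685 sum 320 [163 128 108]
top -0.056 c 0.1826 pk 0.179 sum 485 [210 199 169]
top -0.052 c 0.1834 pk 0.184 sum 435 [214 204 173]
top -0.048 c 0.1844 pk 0.1855 sum 429 [211 200 170]
top -0.044 c 0.1854 pk 0.186 sum 401 [208 197 167]
top -0.04 c 0.1864 pk 0.185 sum 379 [201 191 161]
top -0.036 c 0.1877 pk 0.186 sum 374 [196 186 156]
top -0.032 c 0.1886 pk 0.1895 sum 336 [195 185 156]
top -0.028 c 0.1894 pk 0.188 sum 294 [187 176 148]
top -0.024 c 0.1904 pk 0.192 sum 258 [188 178 150]
top -0.02 c 0.191 pk 0.193 sum 229 [186 177 147]
wrist -0.056 c 0.1918 pk 0.193 sum 268 [112  85  38]
wrist -0.052 c 0.1846 pk 0.192 sum 399 [103  78  35]
wrist -0.048 c 0.184 pk 0.15 sum 317 [87 63 23]
wrist -0.044 c 0.1877 pk 0.1905 sum 168 [92 70 31]
```

Run:
```python
import cv2
im=cv2.imread('pics/w5.png')[:,:,::-1]
for v in(85,91,97):print(v,[(u,*map(int,im[v,u])) for u in range(96,112)])
for v in(60,63,66,69):print(v,[(u,*map(int,im[v,u])) for u in range(137,152)])
# ticks: row profile on the rail top
for v in(72,76,80): print(v,[int(x) for x in im[v,95:212].min(1)])
im=cv2.imread('pics/w8.png')[:,:,::-1]
for v in range(20,44,6):print(v,[(u,*map(int,im[v,u])) for u in range(128,146)])
```

```text
85 [(96, 221, 218, 205), (97, 14, 13, 13), (98, 255, 255, 254), (99, 253, 252, 246), (100, 247, 255, 250), (101, 245, 255, 242), (102, 233, 32, 29), (103, 239, 27, 22), (104, 239, 33, 28), (105, 63, 1, 2), (106, 69, 0, 0), (107, 196, 187, 171), (108, 255, 255, 255), (109, 250, 250, 246), (110, 255, 255, 250), (111, 255, 255, 255)]
91 [(96, 247, 245, 237), (97, 95, 91, 84), (98, 238, 237, 224), (99, 251, 251, 245), (100, 247, 253, 247), (101, 249, 255, 255), (102, 232, 0, 0), (103, 237, 25, 22), (104, 230, 28, 24), (105, 84, 8, 4), (106, 77, 0, 0), (107, 114, 116, 106), (108, 255, 255, 255), (109, 251, 251, 245), (110, 246, 245, 240), (111, 246, 245, 240)]
97 [(96, 246, 245, 240), (97, 245, 244, 238), (98, 246, 246, 240), (99, 246, 246, 240), (100, 246, 251, 246), (101, 247, 255, 255), (102, 234, 76, 66), (103, 236, 19, 18), (104, 254, 36, 33), (105, 113, 8, 4), (106, 76, 0, 0), (107, 103, 71, 63), (108, 248, 254, 242), (109, 255, 255, 252), (110, 247, 247, 241), (111, 247, 246, 241)]
60 [(137, 200, 201, 201), (138, 199, 199, 201), (139, 192, 193, 193), (140, 193, 196, 195), (141, 193
[... 3605 characters left out ...]
 196, 200), (131, 190, 191, 191), (132, 193, 196, 202), (133, 196, 199, 208), (134, 240, 137, 63), (135, 251, 129, 29), (136, 246, 117, 30), (137, 106, 41, 7), (138, 88, 41, 15), (139, 179, 174, 168), (140, 201, 201, 204), (141, 196, 198, 198), (142, 199, 199, 200), (143, 196, 199, 200), (144, 199, 201, 200), (145, 201, 200, 202)]
38 [(128, 209, 207, 208), (129, 166, 167, 167), (130, 65, 65, 66), (131, 201, 202, 205), (132, 207, 217, 222), (133, 129, 121, 130), (134, 254, 124, 17), (135, 254, 136, 38), (136, 240, 112, 28), (137, 82, 38, 16), (138, 95, 33, 0), (139, 92, 101, 104), (140, 90, 92, 92), (141, 94, 95, 96), (142, 95, 94, 96), (143, 94, 92, 97), (144, 97, 99, 99), (145, 94, 94, 98)]
```

Run:
```python
from h import *
np.set_printoptions(suppress=True,precision=4)
y=-.082;g=np.array([.5985,.0285]);G=np.array([[np.cos(y),-np.sin(y)],[np.sin(y),np.cos(y)]])
s=ctrl.observe();c,e,R=K('wrist');T=s['tcp_rot'];eo=T.T@(e-s['tcp_pos']);Ro=T.T@R
t5=np.array([.4349,.0049,.1375]);T5=np.array([[.99663,-.08198,-.00208],[-.08198,-.99663,-.00019],[-.00206,.00036,-1]])
E5=t5+T5@eo;R5=T5@Ro
def p5(u,v,z):
    x=(u-c['cx'])/c['fx'];yy=(v-c['cy'])/c['fy'];r=np.hypot(x,yy);k=np.sin(r)/r
    d=R5@np.array([x*k,-yy*k,-np.cos(r)]);return G.T@((E5+d*(z-E5[2])/d[2])[:2]-g)
im=cv2.imread('pics/w5.png').min(2).astype(float)
for v in(80,83,86):
    o=[];r=240-im[v]
    for u in range(75,160):
        if r[u]>90 and r[u]>=r[u-1] and r[u]>r[u+1] and not 100<u<108:
            w=np.clip(r[u-1:u+2],0,None);uc=(w*np.arange(u-1,u+2)).sum()/w.sum();q=p5(uc,v,.068);o.append((round(uc,1),round(q[1]*1e3,1),round(q[0]*1e3)))
    print(v,o)
for u,v,z in((103.05,91,.072),(101.5,91,.072),(104.55,91,.072),(107.2,91,.068),(106.9,85,.068)):print('mark',u,v,p5(u,v,z))
for u,z in((143.7,.071),(143.7,.072),(142.2,.071),(145.17,.071)):print('ptr',u,p5(u,66,z))
```

```text
80 [(np.float64(80.2), np.float64(203.7), -25), (np.float64(83.0), np.float64(199.4), -26), (np.float64(85.0), np.float64(196.4), -26), (np.float64(87.0), np.float64(193.5), -27), (np.float64(90.0), np.float64(189.1), -28), (np.float64(92.0), np.float64(186.2), -28), (np.float64(95.0), np.float64(182.0), -29), (np.float64(99.0), np.float64(176.4), -30), (np.float64(111.8), np.float64(159.4), -33), (np.float64(119.6), np.float64(149.3), -34), (np.float64(127.8), np.float64(139.3), -36), (np.float64(136.5), np.float64(129.0), -38), (np.float64(145.3), np.float64(119.1), -39)]
83 [(np.float64(80.1), np.float64(203.8), -28), (np.float64(88.0), np.float64(192.1), -30), (np.float64(89.8), np.float64(189.5), -31), (np.float64(97.0), np.float64(179.2), -33), (np.float64(111.9), np.float64(159.2), -36), (np.float64(119.7), np.float64(149.3), -37), (np.float64(128.0), np.float64(139.2), -39), (np.float64(136.2), np.float64(129.4), -40), (np.float64(145.3), np.float64(119.1), -42)]
86 [(np.float64(83.1), np.float64(199.4), -32), (np.float64(89.8), np.float64(189.4), -34), (np.float64(97.0), np.float64(179.2), -36), (np.float64(112.0), np.float64(159.2), -39), (np.float64(119.8), np.float64(149.2), -40), (np.float64(145.3), np.float64(119.2), -45)]
mark 103.05 91 [-0.0426  0.1679]
mark 101.5 91 [-0.0423  0.1699]
mark 104.55 91 [-0.0429  0.1659]
mark 107.2 91 [-0.0429  0.1655]
mark 106.9 85 [-0.0368  0.1658]
ptr 143.7 [-0.026  0.119]
ptr 143.7 [-0.0262  0.1184]
ptr 142.2 [-0.0257  0.1207]
ptr 145.17 [-0.0262  0.1174]
```

The ticks calibrate the frame: the mark is at gauge y ≈ 168.7 mm, so the extension needed is about 48.7. It is now about 50.5, which agrees with the side view, so I'll ease back 1.8 mm.

Emit:
{"method": "apply_moves", "body": {"series": [[[0,0.001,0,0,1],[0,0.0018,0,0,1],[0,0.0018,0,0,1],[0,0.0018,0,0,1],[0,0.0018,0,0,1]]], "grip_force": 50}}

```text
clock: 28.82
tcp_pos: [0.6117, 0.1958, 0.0657]
tcp_rot: [[0.997, -0.082, -0.0], [-0.082, -0.997, 0.0], [-0.0, -0.0, -1.0]]
force: [-3.0, -3.9, 6.1]
grip_width: 0.145
grasp_force: 50.0
```

```bash
python3 m.py | grep -v -e top -e wrist
python3 - <<'E'
from h import *
for n in('side','top'):
    ctrl.camera(n)
    for l in('cover_lip','blade'): print(n,l,[(np.round(q['position'],3).tolist(),round(q['conf'],2)) for q in ctrl.find_in(l,n)])
E
```

```text
28.82 tcp [0.6117 0.1958 0.0657] F [-2.99 -3.91  6.08] w 0.145 gf 50.0
tcp in gauge [-0.0005  0.1678]
side -0.056 c 0.1676 pk 0.168 sum 790 [168  87  80]
side -0.052 c 0.1673 pk 0.168 sum 447 [176 120 113]
side -0.048 c 0.1674 pk 0.1685 sum 392 [175 124 116]
side -0.044 c 0.1674 pk 0.166 sum 375 [181 132 125]
side -0.04 c 0.1671 pk 0.1665 sum 386 [179 124 117]
side -0.036 c 0.1667 pk 0.1665 sum 525 [174 109 102]
side -0.032 c 0.167 pk 0.167 sum 778 [159  87  70]
side -0.028 c 0.1674 pk 0.1675 sum 897 [153  91  58]
side -0.024 c 0.1676 pk 0.168 sum 572 [155 108  79]
side -0.02 c 0.1675 pk 0.168 sum 343 [161 126 102]
side cover_lip []
side blade [([0.421, -0.119, 0.01], 0.53), ([0.471, -0.216, 0.005], 0.42)]
top cover_lip [([0.637, -0.011, 0.137], 0.85), ([0.607, 0.12, 0.072], 0.28)]
top blade [([0.434, -0.121, 0.02], 0.8), ([0.466, -0.222, 0.011], 0.71), ([0.294, -0.332, 0.008], 0.6), ([0.465, -0.503, 0.015], 0.56)]
```

The pointer (0.1675) and the mark (0.1672) line up in the side view, and the TCP (0.1678) matches the mark position measured from the wrist camera (0.1679). Handing in.

```bash
python3 -c "
from workcell import ctrl
print(ctrl.close_job())"
```

```text
the job is handed in; nothing more can be done
None
```

I handed the job in at about 29 s: the cover stands open, the blade lies flat on the bench, the lock button is fully in, and the gripper is holding the arm with its pointer within about 0.5 mm of the red mark by the cameras; I don't have the verdict.

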